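# Pack out and clamp a shoe last in the press jig

## Task

Clamp the shoe last that lies in the jig: its heel must be home against the heel stop, and the jaw pushed up snug so that nothing between the jaw and the heel stop has any play. The jaw's travel is too short for the gap, so fill it first: slide packers straight in from the tray, all the way to the far rail (draw the jaw back if it is in their way), as many as it takes for the jaw to bite. Keep the packers flat on the bed, leave those you do not need in the tray, and do not disturb the other things on the bench.

Things in the scene. Friction and masses are not known exactly. Their poses are not given: they have to be found in the camera images.
- jig: Green-bedded steel jig fixed to the bench. Origin on the bench top under the channel's centre line; x runs along the channel from jaw to heel stop, y across it to the packer tray (towards the robot), z up. Bed top 12 mm above the bench. Channel 84 mm wide (y -42 to 42) between rails 40 mm high above the bench; the far rail (y = -42) is unbroken, the near one is open from x = -101 to 0.
- mouth (a point): Middle of the opening in the near rail, at bed level (jig x -50, y 42 mm). The tray's floor is level with the bed and runs from here to y = 145, between cheeks 34 mm high at x = -101 and -2. A packer slid straight in (towards -y) is fully in when its end meets the far rail; its centre is then at about y = -2 mm.
- jaw (a joint): Travel of the sliding jaw in m: 0 = fully back, its face at jig x = -100 mm, just clear of the first packer's lane; it grows towards the last, to a hard stop at 0.032. It slides with about 3 N of friction, stays where it is left, has no spring. It starts 3 to 11 mm forward, overlapping the first packer's lane.
- jaw_face (a point): Middle of the jaw's flat front face (78 mm wide, 30 mm high), 15 mm above the bed; its x axis points along the channel towards the last.
- jaw_post (a point): The jaw's upright steel post, 14 mm in diameter, by which the jaw is pushed either way. It stands on the jaw's flat top (42 mm above the bench), 25 mm behind the face, and rises to 97 mm. This point is on its axis, 70 mm above the bench. Both sides of it are free above 42 mm, except for packer lugs once packers are in.
- stop_face (a point): Middle of the heel stop's face that looks towards the jaw, 32 mm above the bench. The stop is a dark steel block, 28 x 80 x 45 mm, bolted rigidly across the channel in a different place each time; its axes are the jig's. The last is home when its heel touches this face.
- last_toe (a point): Tip of the toe of the pale wooden shoe last (200 mm long, up to 70 mm wide, about 0.5 kg) that lies loose in the channel, sole down, toe towards the jaw; 15 mm above the bed. Its x axis points from toe to heel. The toe is round in plan (29 mm radius) and over 30 mm high.
- last_heel (a point): Rearmost point of the same last's heel, 200 mm behind the toe tip, 20 mm above the bed. It starts 6 to 26 mm short of the heel stop.
- last_ankle (a point): Centre of the same last's ankle block, 157 mm behind the toe tip, 82 mm above the bench: 60 mm long, 40 mm wide, its upright front face 30 mm nearer the toe than this point, its top 18 mm above this point. The instep in front of it is at most 75 mm above the bench, lower towards the toe. Good to push on.
- packer0_mid (a point): Aluminium packer bar, 22 mm thick (jig x), 80 long (y), 30 high, 0.15 kg. Point at the bar's centre, 15 mm above the bed. On top an upright lug, 10 (x) x 12 (y) x 30 mm high, centred above this point, its top 45 mm above it. Lane 1 of 4, counted from the jaw, centre at jig x = -86.8 mm; lanes are 22.8 mm apart and run straight into the channel.
- packer1_mid (a point): Aluminium packer bar, 22 mm thick (jig x), 80 long (y), 30 high, 0.15 kg. Point at the bar's centre, 15 mm above the bed. On top an upright lug, 10 (x) x 12 (y) x 30 mm high, centred above this point, its top 45 mm above it. Lane 2 of 4, counted from the jaw, centre at jig x = -64.0 mm; lanes are 22.8 mm apart and run straight into the channel.
- packer2_mid (a point): Aluminium packer bar, 22 mm thick (jig x), 80 long (y), 30 high, 0.15 kg. Point at the bar's centre, 15 mm above the bed. On top an upright lug, 10 (x) x 12 (y) x 30 mm high, centred above this point, its top 45 mm above it. Lane 3 of 4, counted from the jaw, centre at jig x = -41.2 mm; lanes are 22.8 mm apart and run straight into the channel.
- packer3_mid (a point): Aluminium packer bar, 22 mm thick (jig x), 80 long (y), 30 high, 0.15 kg. Point at the bar's centre, 15 mm above the bed. On top an upright lug, 10 (x) x 12 (y) x 30 mm high, centred above this point, its top 45 mm above it. Lane 4 of 4, counted from the jaw, centre at jig x = -18.4 mm; lanes are 22.8 mm apart and run straight into the channel.
- bottle_mid (a point): Bystander: grey closed plastic bottle, 56 mm in diameter, 140 mm tall, standing; point at its middle, 70 mm up.
- tin_mid (a point): Bystander: open steel cup, 84 mm in diameter, 65 mm tall, standing; point on its axis, 32 mm up.
- spare_last_mid (a point): Bystander: a second, darker last of the same shape as the one in the jig, standing sole down on the bench, 88 mm tall; point on its middle line, 100 mm from toe and heel and 40 mm up; its x axis points from toe to heel.
- hammer_grip (a point): Bystander: hammer, 240 mm long, lying flat on the bench beyond the jig; point on its handle.
Not all that is in view belongs to the job. What is shaped like the part that bears packer1_mid but green is not meant.

How it is judged:
By the outcome, as a careful person would: the job done as asked, in the order asked, and still so for the second after the job is handed in, with the robot touching nothing.
It also fails if it takes over 64 s, if anything falls off the work surface, if the arm or the gripper's body presses on something with over 40 N, if the wrist force passes 120 N, or if a joint passes its speed limit or range.

## Robot

A 6-joint arm with a two-finger parallel gripper is mounted at the origin on the work surface. World frame = base frame: x ahead of the robot, y to its left, z up, the work surface at z = 0. Lengths are in mm, angles in rad, forces in N, time in s.
With the tool pointing down it reaches from about 350 to 975 mm from the base axis. Payload 7.1 kg.
Tool frame: the origin (TCP) lies on the front face of the gripper's body, between the roots of the fingers; the fingertips stand 80 mm ahead of it and the grasp point (between the pads) lies 61 mm ahead of it (env.tips_ahead is the distance from the TCP to the fingertips, in mm); z points along the fingers, y is the direction in which the jaws open and shut (so a half turn about z gives the same grasp; the last joint's range is limited). The gripper opens to 88 mm and grips with 3 to 60 N. Pads are 20 mm wide; open, the fingers measure 115 mm over their backs; the gripper's body (75 mm by 178 mm) begins 61 mm behind the grasp point.
Start: joints at [1.204, 0.423, 1.63, -0, 1.089, -0.019], TCP at [212.987, 587.573, 302.675] pointing down, gripper open.
Joint ranges: [-3, 3], [-0.9, 2.11], [0.09, 2.58], [-1.31, 4.45], [0.11, 2.69], [-2.54, 2.54]. Speed limits (rad/s): [2.39, 2.39, 3.01, 3.14, 3.14, 3.14].

## Interface

Orientations are given as a unit quaternion [x, y, z, w].
In Python, from station import env, set_gripper, viewer, workorder gives the robot as it stands. Calls block until the motion is done:
- env.reach(position, orientation): joint-space move of the TCP to a pose.
- env.move_l(position, rot=None, rate=150, f_stop=None): straight line of the TCP; rot=None keeps the orientation; rate is the mean speed in mm/s. With f_stop (N) it stops when the force on the tool has changed by that much, and returns True; else False.
- env.move_joints(angles): joint-space move.
- set_gripper(opening): finger opening in mm; the grip force is fixed at half the most; returns when the fingers have stopped.
- env.hold(seconds).
- env.ik(position, orientation): joint angles nearest the present ones, or None.
- env.read_state(): the state.
- viewer.camera(name): name is "scene" or "side" or "wrist"; returns the picture (384x512x3 uint8, blue, green, red); there is no depth.
- viewer.camera_params(name): a dict with "fx", "fy", "cx", "cy" (pixels), "pose" (4x4, takes a point from camera to world coordinates); the wrist camera has in their place "tool_from_camera" (4x4, takes a point from camera to tool coordinates, whose origin is the TCP and whose axes are the flange's). Camera axes: x right, y up, looking along -z (the intrinsics and any distortion apply to the point x, -y, -z); pixel columns grow to the right and rows downward; lengths in mm; the calibration is good to about 2 mm. A picture is of the moment at which its call begins: read the wrist's pose just before it. camera_params takes no time and is no camera call.
A pose or a line that the arm cannot do raises env.IKError and nothing moves.
- workorder.sign_off(): hands the job in, once; it reports no verdict.
The state is a dict: "time_s": time; "qpos": joint angles; "dq": joint speeds; "tau": joint torques, N m; "tool_pos": TCP position; "orientation": TCP orientation; "force": force on the tool from outside, world axes, zero at the start; "wrist_torque": the same for the moment, N m; "width": finger opening in mm.
Only numpy, scipy, OpenCV 4.12 (cv2) and the standard library are available. Lean on these libraries where they do the work, as an engineer would, in place of code of your own. Each camera call takes 0.05 s, during which the arm holds its last target.

## Working session

There is one attempt and no reset: what is moved stays moved. The work goes in short steps, each a Python script; the robot and the scene stay as the last script left them, time stands still between calls to the robot, and variables do not carry over. Pictures are saved under pics/ and viewed, and the job is handed in when it is done.

```bash
ls -la; mkdir -p pics; cat > h.py <<'E'
import numpy as np, cv2
from station import env, set_gripper, viewer, workorder
E
python3 - <<'E'
from h import *
np.set_printoptions(precision=3,suppress=True)
for n in ["scene","side","wrist"]:
    s=env.read_state()
    im=viewer.camera(n); cv2.imwrite(f"pics/{n}0.png",im)
    print(n,viewer.camera_params(n))
print(s)
E
```

```text
total 12
drwxr-xr-x  3 agent agent 4096 Dec  7 14:02 .
drwxr-xr-x 23 root  root  4096 Dec  7 14:02 ..
drwxr-xr-x  2 agent agent 4096 Dec  7 14:02 pics
scene {'fx': 412.6410689374749, 'fy': 412.6410689374749, 'cx': 257.3168952311336, 'cy': 196.76051939349057, 'pose': array([[   0.511,   -0.743,    0.431,  969.197],
       [   0.859,    0.445,   -0.252, -260.663],
       [  -0.005,    0.5  ,    0.866,  898.117],
       [   0.   ,    0.   ,    0.   ,    1.   ]])}
side {'fx': 424.3403001813916, 'fy': 424.3403001813916, 'cx': 264.557388191783, 'cy': 188.77699900373716, 'pose': array([[ -0.995,   0.051,  -0.081, 461.953],
       [ -0.094,  -0.668,   0.738, 737.89 ],
       [ -0.017,   0.742,   0.67 , 755.164],
       [  0.   ,   0.   ,   0.   ,   1.   ]])}
wrist {'fx': 331.3361206344439, 'fy': 331.3361206344439, 'cx': 257.0983588103117, 'cy': 194.12401030259363, 'tool_from_camera': array([[ -0.   ,   0.966,   0.26 ,  72.281],
       [  1.   ,   0.   ,   0.   ,  -0.452],
       [  0.   ,   0.26 ,  -0.966, -82.118],
       [  0.   ,   0.   ,   0.   ,   1.   ]])}
{'time_s': 0.1, 'qpos': array([ 1.204,  0.424,  1.631, -0.   ,  1.089, -0.019]), 'dq': array([-0.002, -0.003, -0.002,  0.002,  0.001,  0.002]), 'tau': array([ -0.   , -54.561, -27.432,   0.064,   0.019,  -0.   ]), 'tool_pos': array([212.874, 587.231, 301.998]), 'orientation': array([ 0.173,  0.985, -0.001, -0.   ]), 'force': array([0.263, 0.249, 0.555]), 'wrist_torque': array([0.073, 0.045, 0.022]), 'width': 87.80975306185776}
```

View pics/scene0.png

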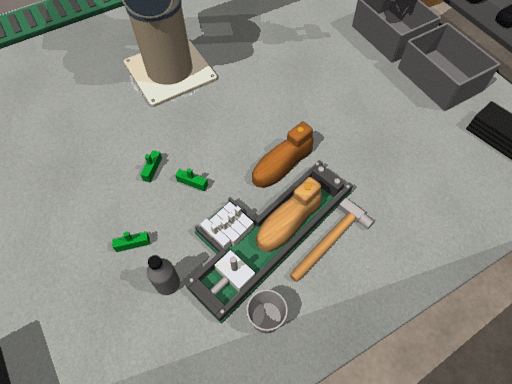

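View pics/side0.png

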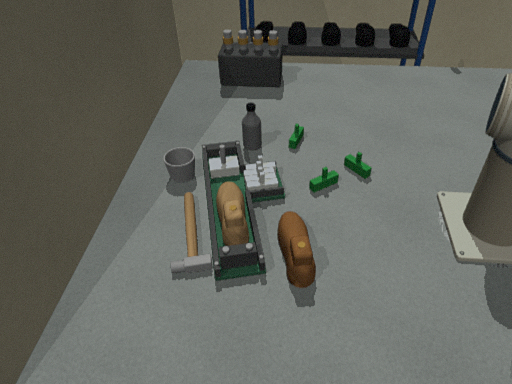

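View pics/wrist0.png

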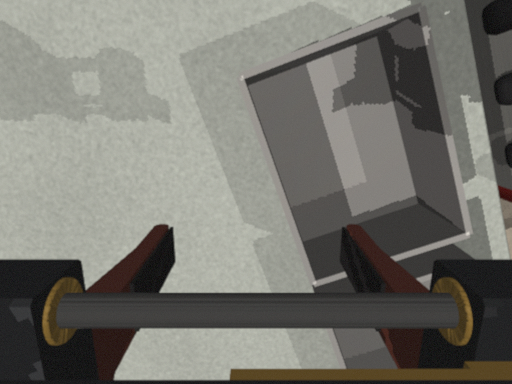

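The scene view shows the jig running from about (205,300) at the jaw end to (335,180) at the heel-stop end. The tray of four packers is near (228,225), the bottle at (160,275), the tin at (267,312), the spare last at (285,155) and the hammer at (335,240). The green objects are look-alike packers. I'll enlarge the crops to pick corners.

```bash
python3 - <<'E'
from h import *
a=cv2.imread("pics/scene0.png")[140:330,175:385]; cv2.imwrite("pics/scene0c.png",cv2.resize(a,None,fx=3,fy=3,interpolation=cv2.INTER_CUBIC))
a=cv2.imread("pics/side0.png")[130:290,150:340]; cv2.imwrite("pics/side0c.png",cv2.resize(a,None,fx=3.6,fy=3.6,interpolation=cv2.INTER_CUBIC))
E
```

```text
(no output)
```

View pics/scene0c.png

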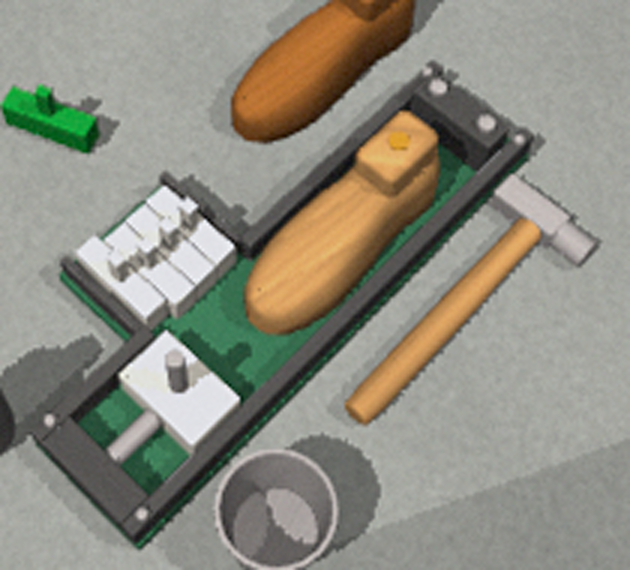

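View pics/side0c.png

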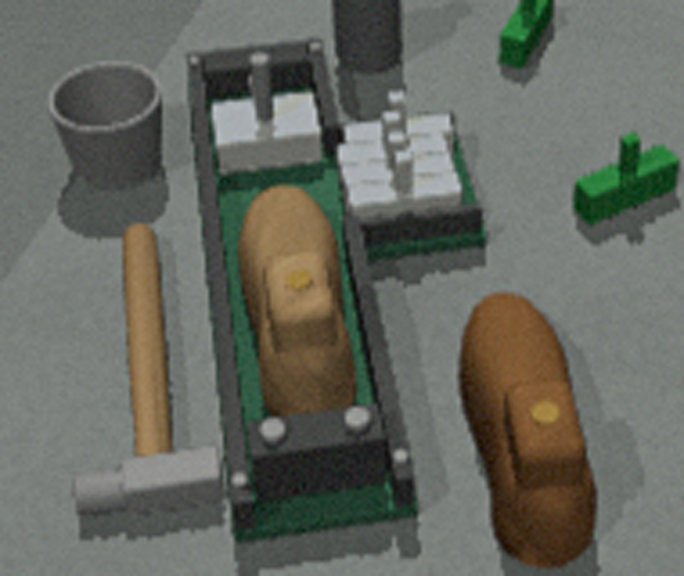

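```bash
cat >> h.py <<'E'
np.set_printoptions(precision=2,suppress=True)
CP={n:viewer.camera_params(n) for n in ("scene","side")}
def cam(n,state=None):
    if n!="wrist": return CP[n],CP[n]["pose"]
    p=viewer.camera_params("wrist")
    from scipy.spatial.transform import Rotation as R
    T=np.eye(4); T[:3,:3]=R.from_quat(state["orientation"]).as_matrix(); T[:3,3]=state["tool_pos"]
    return p,T@p["tool_from_camera"]
def ray(n,uv,state=None):
    p,T=cam(n,state)
    d=np.array([(uv[0]-p["cx"])/p["fx"],-(uv[1]-p["cy"])/p["fy"],-1.])
    d=T[:3,:3]@d
    return T[:3,3],d/np.linalg.norm(d)
def onz(n,uv,z,state=None):
    o,d=ray(n,uv,state); return o+d*(z-o[2])/d[2]
def tri(rays):
    A=np.zeros((3,3));b=np.zeros(3)
    for o,d in rays:
        P=np.eye(3)-np.outer(d,d);A+=P;b+=P@o
    x=np.linalg.solve(A,b)
    return x,max(np.linalg.norm((np.eye(3)-np.outer(d,d))@(x-o)) for o,d in rays)
E
python3 - <<'E'
from h import *
S=lambda u,v:(u/3+175-.33,v/3+140-.33)
D=lambda u,v:(u/3.6+150-.36,v/3.6+130-.36)
pts=dict(post=((177,357),(261,60)),ankle=((399,141),(299,281)),jn=((50,421),(315,47)),jf=((142,515),(196,62)),
hn=((432,72),(400,456)),hf=((519,139),(240,480)),sn=((437,88),(357,419)),sf=((487,122),(272,430)))
for k,(a,b) in pts.items(): print(k,*tri([ray("scene",S(*a)),ray("side",D(*b))]))
print(CP["scene"]["pose"][:3,3],CP["side"]["pose"][:3,3])
E
```

```text
post [ 669.74 -145.16   95.13] 1.6132207220794987
ankle [606.41  82.85  99.17] 0.9721482144806479
jn [ 646.14 -238.93   40.67] 0.8708200123442924
jf [ 738.07 -214.26   38.99] 1.4487258487975785
hn [537.93 168.53  42.73] 2.1403259181333563
hf [628.68 192.07  41.44] 0.9424891755580351
sn [562.95 155.14  59.25] 0.4344845529081135
sf [611.32 169.39  61.57] 0.3863326905756716
[ 969.2  -260.66  898.12] [461.95 737.89 755.16]
```

```bash
cat >> h.py <<'E'
A0=np.deg2rad(104.98)
def Q(a=A0): return np.array([np.cos(a/2),np.sin(a/2),0,0])
E
python3 - <<'E'
from h import *
set_gripper(0); print(env.read_state()["time_s"])
import pickle
ex=np.array([np.cos(A0),np.sin(A0),0]); ey=np.array([-ex[1],ex[0],0]); O=np.array([639,-31,0.])
st=[]
for i,(x,y,z) in enumerate([(-110,50,330),(-105,-30,330),(80,0,330)]):
    p=O+x*ex+y*ey+[0,0,z]
    (env.reach if i==0 else env.move_l)(p,Q()) if i==0 else env.move_l(p,rate=250)
    s=env.read_state(); st.append(s); cv2.imwrite(f"pics/w{i}.png",viewer.camera("wrist")); print(s["time_s"],s["tool_pos"],p,s["orientation"],s["force"])
pickle.dump(st,open("st.pkl","wb"))
for i in range(3):
    cv2.imwrite(f"pics/w{i}b.png",cv2.resize(cv2.imread(f"pics/w{i}.png")[:280],None,fx=1.56,fy=1.56,interpolation=cv2.INTER_CUBIC))
E
```

```text
1.4917
4.45 [ 619.29 -149.36  329.98] [ 619.13 -150.19  330.  ] [ 0.61  0.79  0.   -0.  ] [0.4  0.73 0.39]
4.9667 [ 695.32 -123.85  329.31] [ 695.12 -124.68  330.  ] [ 0.61  0.79 -0.   -0.  ] [-0.11 -1.1  -1.08]
5.9167 [618.65  45.49 330.33] [618.32  46.28 330.  ] [0.61 0.79 0.   0.  ] [ 0.69 -0.19  0.84]
```

View pics/w0b.png

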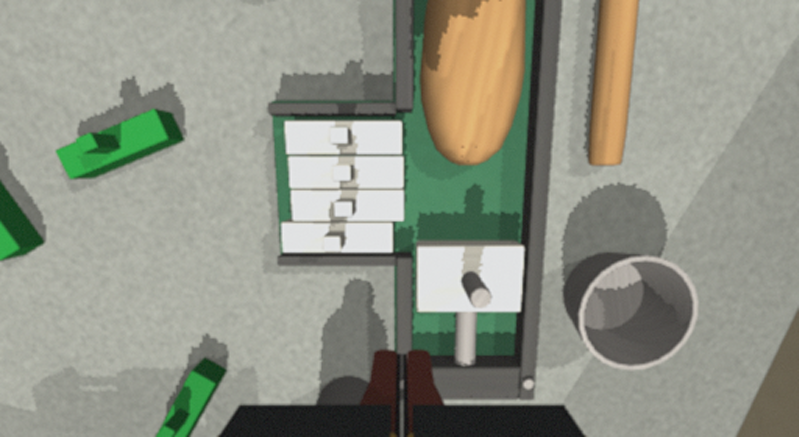

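View pics/w1b.png

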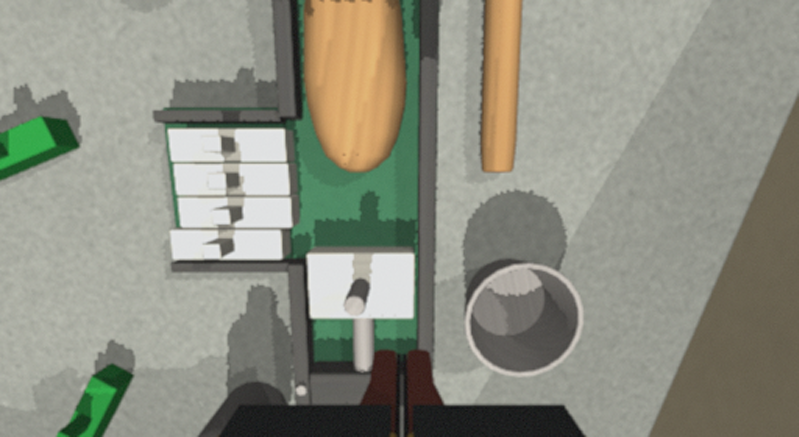

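View pics/w2b.png

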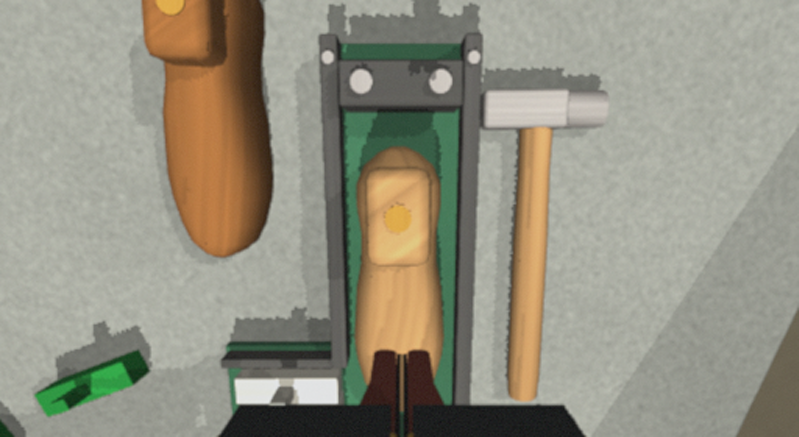

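The wrist views show the tray, with p3 at the top of the image and p0 at the bottom, their lugs near (340,136) to (332,243) in w0b. The jaw's top front edge is at row 243, the toe at (470,163), and the bottle is just left of the jaw's near rail. I'll zoom in to get sub-pixel picks.

```bash
python3 - <<'E'
from h import *
def z(i,c0,c1,r0,r1,f,name):
    cv2.imwrite(f"pics/{name}.png",cv2.resize(cv2.imread(f"pics/w{i}.png")[r0:r1,c0:c1],None,fx=f,fy=f,interpolation=cv2.INTER_CUBIC))
z(0,170,350,60,210,4,"z0")
z(1,95,275,60,210,4,"z1")
z(2,200,320,15,235,2.7,"z2")
E
```

```text
(no output)
```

View pics/z0.png

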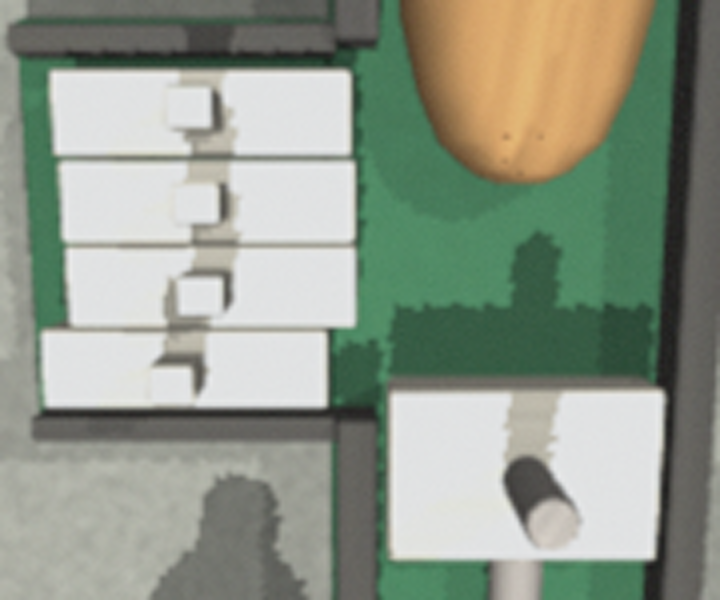

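View pics/z1.png

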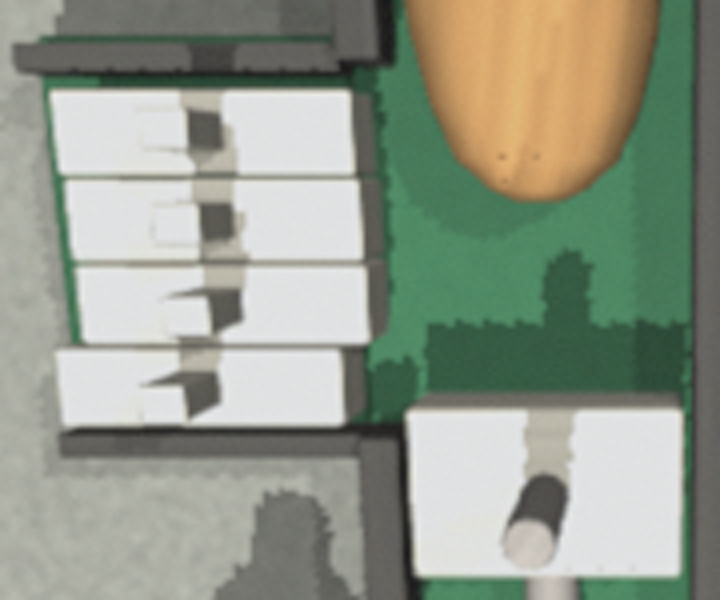

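View pics/z2.png

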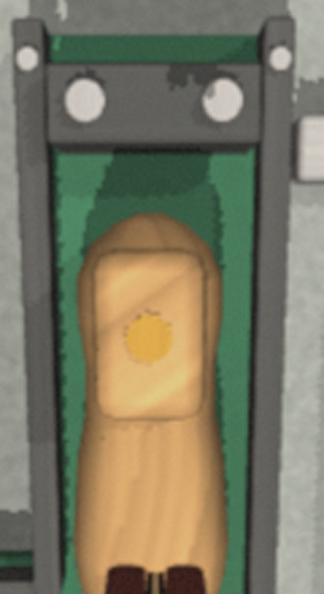

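```bash
cat >> h.py <<'E'
import pickle
ex=np.array([np.cos(A0),np.sin(A0),0]); ey=np.array([-ex[1],ex[0],0]); O=np.array([639,-31,0.])
def J(p): p=np.asarray(p)-O; return np.array([p@ex,p@ey,p[2]])
def W(x,y,z): return O+x*ex+y*ey+np.array([0,0,z])
E
python3 - <<'E'
from h import *
st=pickle.load(open("st.pkl","rb"))
P0=lambda u,v:((u+.5)/4-.5+170,(v+.5)/4-.5+60)
P1=lambda u,v:((u+.5)/4-.5+95,(v+.5)/4-.5+60)
P2=lambda u,v:((u+.5)/2.7-.5+200,(v+.5)/2.7-.5+15)
pairs=dict(lug3=((190,107),(165,129)),lug2=((199,203),(177,224)),lug1=((200,297),(188,317)),lug0=((173,382),(164,403)),post=((553,523),(529,545)),
 p3nearTop=((353,70),(351,90)),p0nearbot=((327,407),(341,425)),p0farbot=((45,407),(64,425)),p3fartop=((50,71),(51,90)),
 p2lowin=((355,243),(364,261)),p1lowin=((355,326),(371,343)),
 jfl=((390,390),(410,408)),jfr=((665,390),(684,408)),jbl=((391,558),(415,576)),jbr=((656,558),(681,576)),
 toe=((518,183),(540,202)),railLow=((376,420),(401,438)),railUp=((376,45),(379,66)))
for k,(a,b) in pairs.items():
    x,e=tri([ray("wrist",P0(*a),st[0]),ray("wrist",P1(*b),st[1])]); print(k,J(x),round(e,2))
print("w2")
for k,uv,z in [("stopfrontL",(50,143),57),("stopfrontR",(259,143),57),("stopbackL",(50,66),57),("stopbackR",(262,66),57),("bn",(27,58),42),("bf",(281,58),42),("sn",(85,101),61),("sf",(222,101),61),("heel",(151,213),40),("ank f",(148,420),100),("ank b",(148,248),100),("gold",(148,338),100),("ankL",(93,330),100),("ankR",(208,330),100)]:
    print(k,J(onz("wrist",P2(*uv),z,st[2])))
S=lambda u,v:(u/3+175-.33,v/3+140-.33)
D=lambda u,v:(u/3.6+150-.36,v/3.6+130-.36)
for k,(a,b) in dict(jn=((50,421),(315,47)),jf=((142,515),(196,62)),hn=((432,72),(400,456)),hf=((519,139),(240,480)),sn=((437,88),(357,419)),sf=((487,122),(272,430)),gold=((399,141),(299,281)),post=((177,357),(261,60))).items():
  print(k,J(tri([ray("scene",S(*a)),ray("side",D(*b))])[0]))
# bottle top & tin
print("bottle cap",J(tri([ray("scene",(153,262)),ray("side",(251,107))])[0]))
E
```

```text
lug3 [-20.73  90.15  71.96] 0.11
lug2 [-43.37  88.3   74.78] 0.05
lug1 [-66.65  89.22  70.14] 0.03
lug0 [-88.19  96.48  72.73] 0.21
post [-119.45    1.01   96.42] 0.23
p3nearTop [-9.87 50.27 43.01] 0.04
p0nearbot [-98.78  57.38  46.62] 0.01
p0farbot [-99.83 137.11  41.07] 0.06
p3fartop [ -9.88 130.7   40.17] 0.06
p2lowin [-54.35  49.66  41.15] 0.08
p1lowin [-77.16  49.6   37.98] 0.14
jfl [-95.46  39.6   37.43] 0.05
jfr [-95.27 -38.41  38.06] 0.03
jbl [-143.17   39.1    44.57] 0.14
jbr [-143.65  -37.81   42.6 ] 0.13
toe [-38.72   2.91  19.19] 0.15
railLow [-104.93   43.44   32.96] 0.11
railUp [-3.1  44.1  35.21] 0.2
w2
stopfrontL [186.35  40.19  57.  ]
stopfrontR [186.32 -37.78  57.  ]
stopbackL [212.76  39.36  57.  ]
stopbackR [212.73 -38.08  57.  ]
bn [218.19  49.62  42.  ]
bf [218.15 -46.88  42.  ]
sn [200.32  26.54  61.  ]
sf [200.3  -23.41  61.  ]
heel [161.85   2.62  40.  ]
ank f [ 89.71   3.59 100.  ]
ank b [148.72   3.44 100.  ]
gold [118.57   3.52 100.  ]
ankL [121.33  22.52 100.  ]
ankR [121.3  -17.23 100.  ]
jn [-202.71   46.85   40.67]
jf [-202.64  -48.33   38.99]
hn [218.87  46.06  42.73]
hf [218.16 -47.69  41.44]
sn [199.48  25.35  59.25]
sf [200.73 -25.06  61.57]
gold [118.41   2.05  99.17]
post [-118.23   -0.19   95.13]
bottle cap [-241.92   96.63  129.19]
```

I've fixed the jig frame with a small shift: about −2.1 mm in x, taken from the four packer lanes, and 0.6 mm in y. The stop face is at about 188, so the toe sits at about −12 when home. That calls for 3 packers, leaving the jaw travel at about 22 mm. The toe is at about −36 and blocks lane 3, so I'll push the last home first.

```bash
cat >> h.py <<'E'
O=O-2.1*ex+0.6*ey
def rep(t=""):
    s=env.read_state(); print(t,"t",round(s["time_s"],2),"J",J(s["tool_pos"]),"F",np.array([s["force"]@ex,s["force"]@ey,s["force"][2]])); return s
E
python3 - <<'E'
from h import *
rep()
env.move_l(W(69,2.3,200),rate=200); rep()
print(env.move_l(W(69,2.3,162),rate=80,f_stop=12)); rep()
print(env.move_l(W(78,2.3,162),rate=50,f_stop=6)); rep()
print(env.move_l(W(115,2.3,162),rate=25,f_stop=6)); s=rep()
for n in ("scene","wrist"): cv2.imwrite(f"pics/{n}_a.png",viewer.camera(n))
pickle.dump(s,open("sa.pkl","wb"))
E
```

```text
t 5.97 J [ 80.85  -0.74 330.15] F [0.53 1.07 0.23]
 t 6.77 J [ 68.49   1.67 200.71] F [0.57 0.58 0.36]
False
 t 7.39 J [ 69.05   2.39 161.61] F [ 0.17  0.51 -0.21]
False
 t 7.72 J [ 78.45   2.12 162.39] F [0.54 0.86 1.39]
True
 t 8.73 J [104.18   2.19 161.99] F [-0.76 -0.28  0.59]
```

```bash
python3 - <<'E'
from h import *
a=cv2.imread("pics/scene_a.png")[140:330,175:385]; cv2.imwrite("pics/scene_ac.png",cv2.resize(a,None,fx=3,fy=3,interpolation=cv2.INTER_CUBIC))
E
```

```text
(no output)
```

View pics/scene_ac.png

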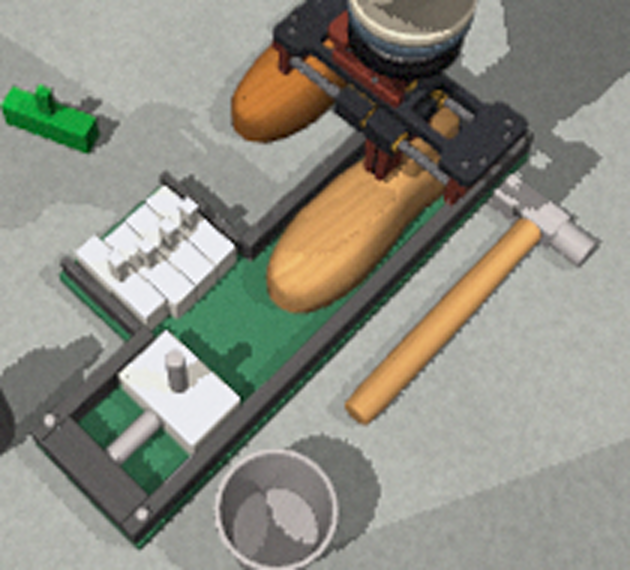

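View pics/wrist_a.png

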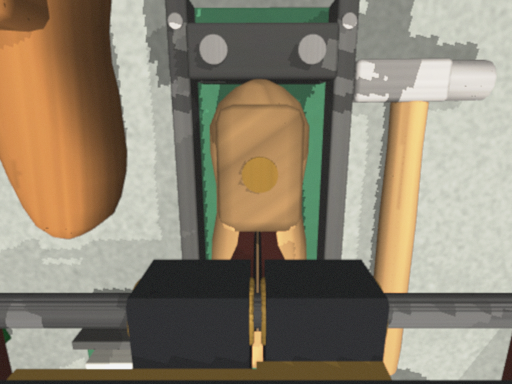

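The heel looks to be touching the stop (wrist view around (260,80)), and contact tripped the force stop at about the expected x. Next I'll draw the jaw back.

```bash
python3 - <<'E'
from h import *
env.move_l(W(92,2.3,162),rate=100)
env.move_l(W(80,2,200),rate=200)
env.move_l(W(-88,0,200),rate=300); rep()
env.move_l(W(-88,0,136),rate=150,f_stop=12); rep()
print(env.move_l(W(-112,0,136),rate=25,f_stop=9)); rep()
env.move_l(W(-98,0,136),rate=80)
s=rep()
for n in ("scene","side"): cv2.imwrite(f"pics/{n}_b.png",viewer.camera(n))
a=cv2.imread("pics/scene_b.png")[140:330,175:385]; cv2.imwrite("pics/scene_bc.png",cv2.resize(a,None,fx=3,fy=3,interpolation=cv2.INTER_CUBIC))
E
```

```text
t 10.16 J [-86.82   0.65 198.9 ] F [ 0.64  0.36 -0.42]
 t 10.73 J [-87.12  -0.39 136.19] F [ 0.26 -1.87  0.3 ]
True
 t 11.48 J [-107.06   -0.11  136.04] F [ 2.03 -0.47  1.6 ]
 t 11.74 J [-97.54   0.22 135.72] F [-0.91 -0.7   0.3 ]
```

View pics/scene_bc.png

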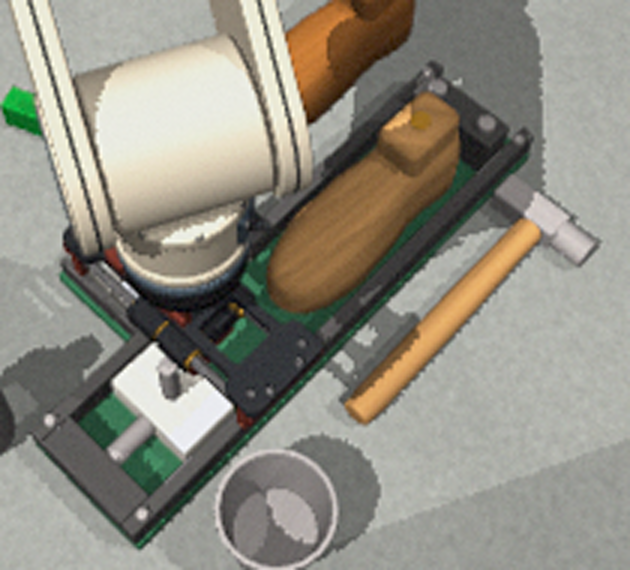

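```bash
python3 - <<'E'
from h import *
S=lambda u,v:(u/3+175-.33,v/3+140-.33)
print("post before/after scene z=97",J(onz("scene",S(177,357),97)),J(onz("scene",S(169,370),97)))
print(env.move_l(W(-115,0,136),rate=25,f_stop=16)); rep()
env.move_l(W(-95,0,136),rate=100)
# move up and to look at tray/jaw
env.move_l(W(-95,0,200),rate=200)
env.move_l(W(-98,40,260),rate=250); env.hold(.1)
s=rep(); cv2.imwrite("pics/w3.png",viewer.camera("wrist")); pickle.dump(s,open("s3.pkl","wb"))
cv2.imwrite("pics/w3b.png",cv2.resize(cv2.imread("pics/w3.png")[:280],None,fx=1.56,fy=1.56,interpolation=cv2.INTER_CUBIC))
E
```

```text
post before/after scene z=97 [-116.41   -3.06   97.  ] [-126.8    -5.92   97.  ]
True
 t 12.33 J [-107.28    0.02  135.72] F [ 3.42 -0.72  2.02]
 t 13.61 J [-97.62  40.25 258.07] F [ 0.38 -0.16  0.47]
```

View pics/w3b.png

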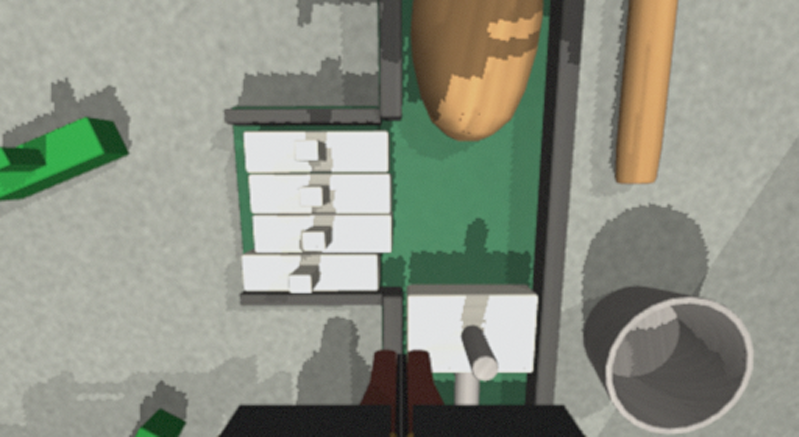

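The jaw is fully back: it stopped at the same place at two force levels, and its front edge (row 295) clears p0's edge (row 292). The toe is out of lane 3. Now I'll slide in p0 by its lug.

```bash
cat >> h.py <<'E'
def push(x,ylug,z=128):
    env.move_l(W(x,ylug+29,190),rate=300)
    env.move_l(W(x,ylug+29,z),rate=150,f_stop=12); rep("down")
    print(env.move_l(W(x,ylug+23,z),rate=60,f_stop=6))
    r=env.move_l(W(x,40,z),rate=70,f_stop=6); rep(f"mid {r}")
    if not r: r=env.move_l(W(x,10,z),rate=35,f_stop=6); rep(f"end {r}")
E
python3 - <<'E'
from h import *
push(-86.8,95.9)
s=rep(); cv2.imwrite("pics/w4.png",viewer.camera("wrist")); pickle.dump(s,open("s4.pkl","wb"))
cv2.imwrite("pics/scene_4.png",cv2.resize(viewer.camera("scene")[140:330,175:385],None,fx=3,fy=3,interpolation=cv2.INTER_CUBIC))
E
```

```text
down t 14.74 J [-87.09 123.91 128.47] F [ 0.36 -0.5  -0.43]
False
mid False t 16.27 J [-86.83  40.23 128.03] F [0.33 0.24 0.41]
end True t 17.02 J [-86.61  12.37 127.54] F [ 0.18 -0.09  0.49]
 t 17.02 J [-86.61  12.37 127.54] F [ 0.18 -0.09  0.49]
```

View pics/w4.png

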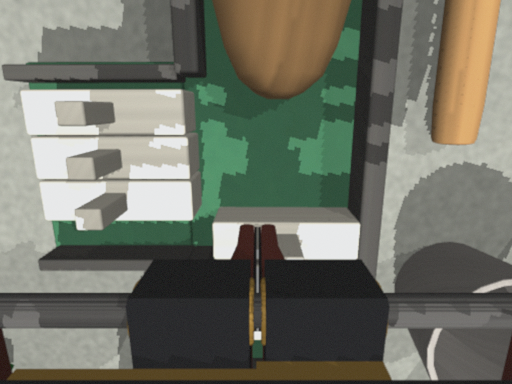

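View pics/scene_4.png

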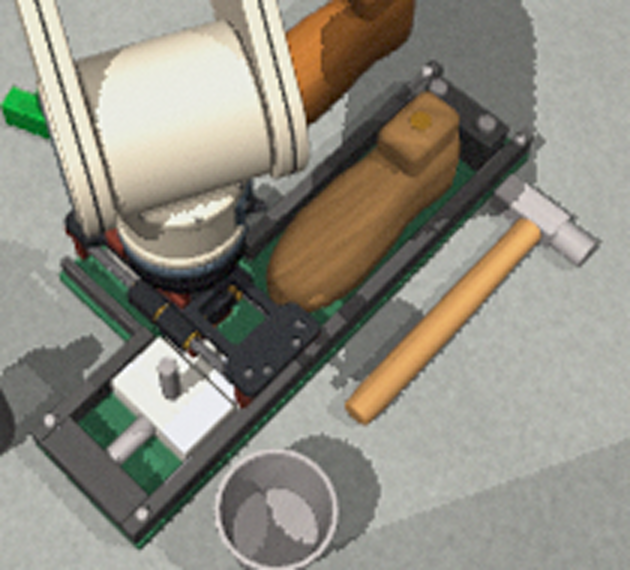

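p0 went in straight and stopped at the far rail (right end at column 358, against the rail). Next come p1 and p2.

```bash
python3 - <<'E'
from h import *
for x,y in ((-64,88.6),(-41.2,87.7)):
    p=J(env.read_state()["tool_pos"])
    env.move_l(W(p[0],p[1]+5,128),rate=80); env.move_l(W(p[0],p[1]+8,185),rate=250)
    push(x,y)
p=J(env.read_state()["tool_pos"])
env.move_l(W(p[0],p[1]+5,128),rate=80); env.move_l(W(p[0],p[1]+8,190),rate=250)
env.move_l(W(-110,15,265),rate=250); env.hold(.1)
s=rep(); cv2.imwrite("pics/w5.png",viewer.camera("wrist")); pickle.dump(s,open("s5.pkl","wb"))
cv2.imwrite("pics/w5b.png",cv2.resize(cv2.imread("pics/w5.png")[:280],None,fx=1.56,fy=1.56,interpolation=cv2.INTER_CUBIC))
cv2.imwrite("pics/scene_5.png",cv2.resize(viewer.camera("scene")[140:330,175:385],None,fx=3,fy=3,interpolation=cv2.INTER_CUBIC))
cv2.imwrite("pics/side_5.png",cv2.resize(viewer.camera("side")[130:290,150:340],None,fx=3.6,fy=3.6,interpolation=cv2.INTER_CUBIC))
E
```

```text
down t 18.8 J [-64.16 116.97 127.78] F [-0.44 -0.42  0.25]
False
mid False t 20.23 J [-64.01  40.21 128.  ] F [0.22 0.43 0.  ]
end True t 20.98 J [-63.79  12.29 127.49] F [-0.48 -0.34 -0.51]
down t 22.66 J [-41.35 116.08 127.76] F [ 0.21  0.15 -0.16]
False
mid False t 24.07 J [-41.22  40.19 128.  ] F [-0.61 -0.37  0.35]
end True t 24.83 J [-41.01  12.15 127.52] F [-0.33  0.42 -0.38]
 t 26.14 J [-108.44   16.12  262.45] F [ 0.37  0.08 -0.43]
```

View pics/w5b.png

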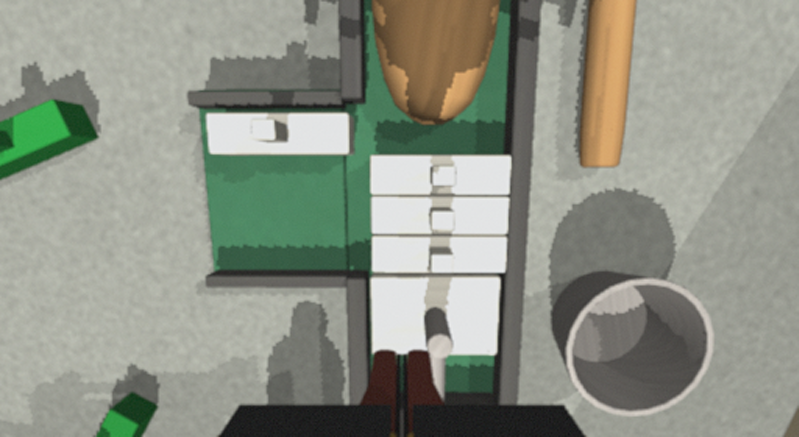

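View pics/side_5.png

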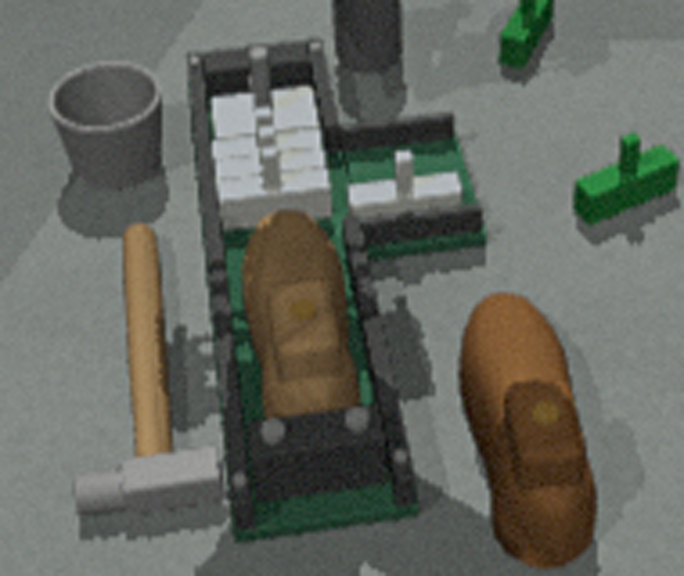

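All three packers lie square against the far rail (right ends at columns 505–510 in w5b), and p3 is still in the tray. Now I'll push the jaw up from behind its post.

```bash
python3 - <<'E'
from h import *
env.move_l(W(-155,0,210),rate=250); rep()
env.move_l(W(-155,0,147),rate=120,f_stop=10); rep("down")
r=env.move_l(W(-132,0,147),rate=40,f_stop=15); rep(f"fwd {r}")
r=env.move_l(W(-108,0,147),rate=15,f_stop=22); rep(f"snug {r}")
cv2.imwrite("pics/scene_6.png",cv2.resize(viewer.camera("scene")[140:330,175:385],None,fx=3,fy=3,interpolation=cv2.INTER_CUBIC))
s=rep(); cv2.imwrite("pics/w6.png",viewer.camera("wrist")); pickle.dump(s,open("s6.pkl","wb"))
E
```

```text
t 26.73 J [-154.5     0.45  209.13] F [-0.89 -0.08  1.14]
down t 27.41 J [-155.01   -0.38  147.6 ] F [-0.55  0.7   0.3 ]
fwd False t 28.13 J [-132.07   -0.33  147.6 ] F [-3.43  0.07  3.04]
snug True t 29.18 J [-120.19   -0.3   147.53] F [-4.46  0.66  1.79]
 t 29.23 J [-120.23   -0.31  147.55] F [-3.78  0.15  1.88]
```

View pics/scene_6.png

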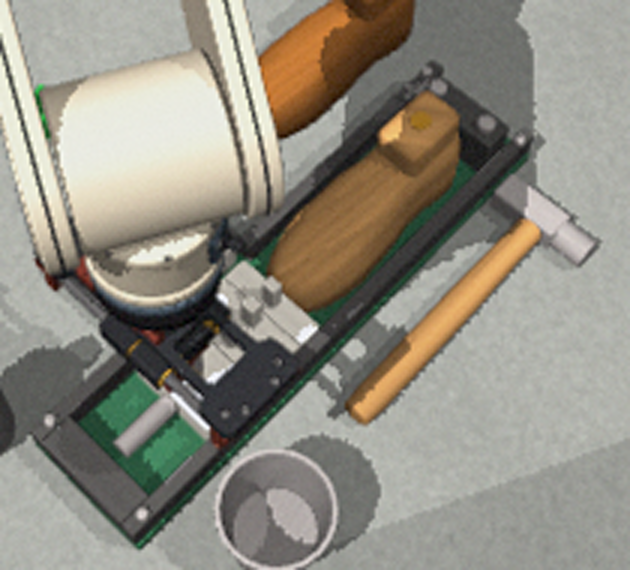

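View pics/w6.png

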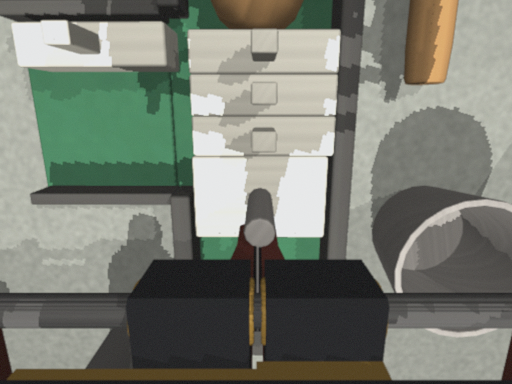

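The jaw stopped at finger x = −120.2, against a predicted −120.3. I'll press once more, harder, to confirm nothing gives, then back off and look.

```bash
python3 - <<'E'
from h import *
r=env.move_l(W(-112,0,147),rate=12,f_stop=26); rep(f"again {r}")
env.move_l(W(-135,0,147),rate=80); rep("back")
env.move_l(W(-140,0,190),rate=200)
env.move_l(W(-110,15,330),rate=250); env.hold(.15)
s=rep(); cv2.imwrite("pics/w7.png",viewer.camera("wrist")); pickle.dump(s,open("s7.pkl","wb"))
env.move_l(W(60,0,330),rate=300);env.hold(.15)
s=rep(); cv2.imwrite("pics/w8.png",viewer.camera("wrist")); pickle.dump(s,open("s8.pkl","wb"))
cv2.imwrite("pics/side_8.png",cv2.resize(viewer.camera("side")[130:290,150:340],None,fx=3.6,fy=3.6,interpolation=cv2.INTER_CUBIC))
for i in (7,8): cv2.imwrite(f"pics/w{i}b.png",cv2.resize(cv2.imread(f"pics/w{i}.png")[:250,100:400],None,fx=2.4,fy=2.4,interpolation=cv2.INTER_CUBIC))
E
```

```text
again True t 29.84 J [-119.51   -0.15  147.66] F [-4.92  0.1   1.38]
back t 30.18 J [-135.28    0.32  146.52] F [ 0.76 -0.39  0.81]
 t 31.43 J [-109.88   15.71  327.37] F [ 1.18 -0.07 -0.52]
 t 32.34 J [ 58.3    0.12 329.84] F [-0.57 -0.33 -0.09]
```

View pics/w7b.png

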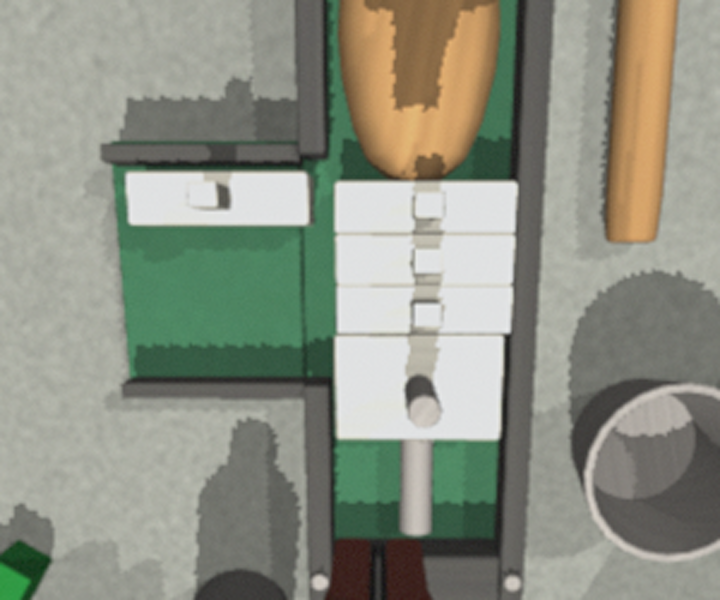

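View pics/w8b.png

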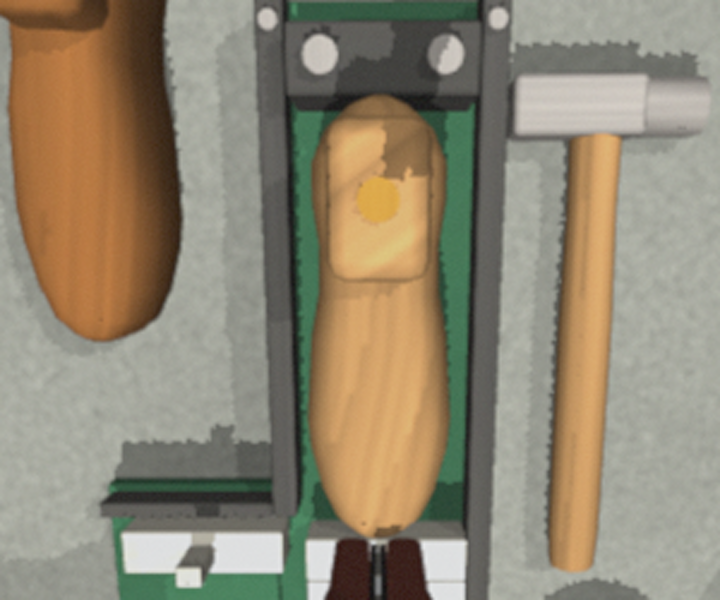

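View pics/side_8.png

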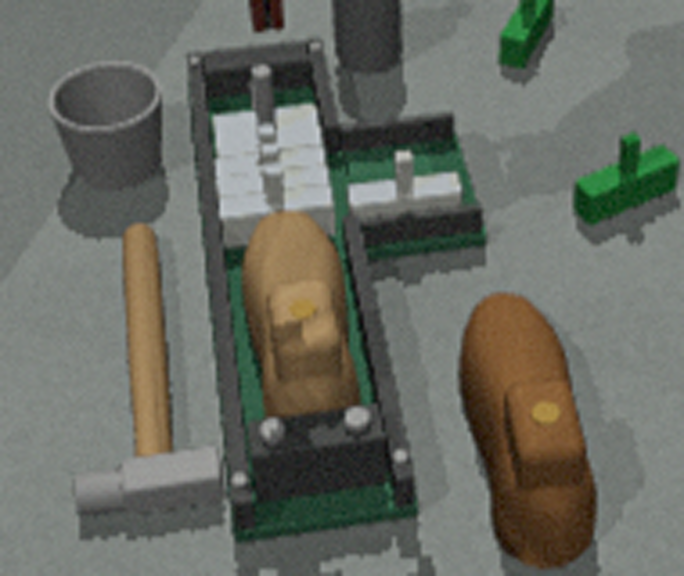

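```bash
python3 - <<'E'
from h import *
s7=pickle.load(open("s7.pkl","rb"));s8=pickle.load(open("s8.pkl","rb"))
P=lambda u,v:((u+.5)/2.4-.5+100,(v+.5)/2.4-.5)
print("gold",J(onz("wrist",P(378,200),100,s8)),"stop",J(onz("wrist",P(378,94),57,s8)))
print("post",J(onz("wrist",P(424,411),97,s7)))
for k,uv in dict(p2f=(427,182),p2b=(427,233),p1b=(427,285),p0b=(424,334),p2R=(516,207),p0R=(511,310)).items(): print(k,J(onz("wrist",P(*uv),42,s7)))
env.move_l(W(-140,0,200),rate=300)
env.move_l(W(-140,0,147),rate=150,f_stop=10)
r=env.move_l(W(-123,0,147),rate=60,f_stop=10); rep(f"a {r}")
for f in (4,12,26):
    r=env.move_l(W(-112,0,147),rate=10,f_stop=f); rep(f"{f} {r}")
env.move_l(W(-135,0,147),rate=80)
env.move_l(W(-140,0,190),rate=200)
env.move_l(W(-110,15,330),rate=250); env.hold(.15)
s=rep(); cv2.imwrite("pics/w9.png",viewer.camera("wrist")); pickle.dump(s,open("s9.pkl","wb"))
cv2.imwrite("pics/w9b.png",cv2.resize(cv2.imread("pics/w9.png")[:250,100:400],None,fx=2.4,fy=2.4,interpolation=cv2.INTER_CUBIC))
cv2.imwrite("pics/scene_9.png",viewer.camera("scene"))
E
```

```text
gold [145.65   2.58 100.  ] stop [188.86   2.8   57.  ]
post [-101.93    0.56   97.  ]
p2f [-11.73  -1.76  42.  ]
p2b [-33.03  -2.16  42.  ]
p1b [-55.48  -2.58  42.  ]
p0b [-77.36  -1.62  42.  ]
p2R [-22.01 -40.95  42.  ]
p0R [-66.45 -40.86  42.  ]
a False t 34.32 J [-122.55   -0.26  147.56] F [-0.13  0.06  0.86]
4 True t 34.88 J [-119.79    0.08  146.76] F [-1.78 -0.8   1.81]
12 True t 35.27 J [-119.54    0.09  146.7 ] F [-3.25  0.52  1.49]
26 True t 35.88 J [-118.8     0.11  146.88] F [-4.4  -0.22  0.49]
 t 37.48 J [-109.84   15.7   327.34] F [-0.63  0.07 -0.37]
```

View pics/w9b.png

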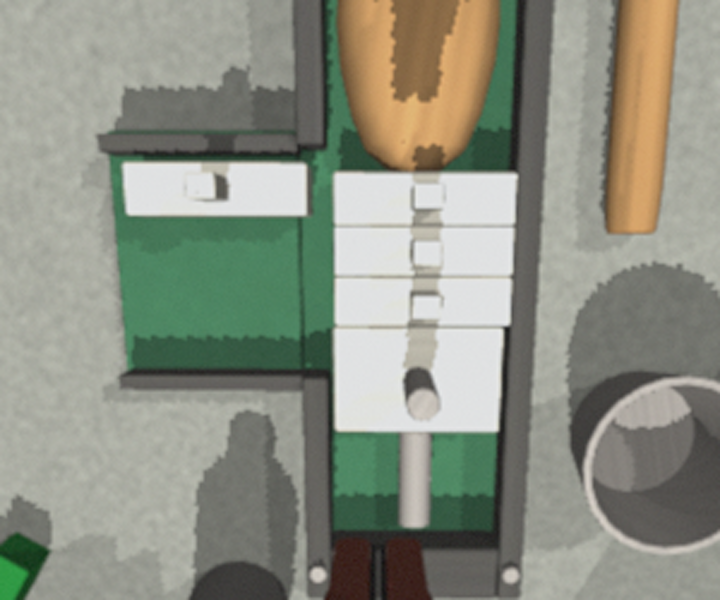

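View pics/scene_9.png

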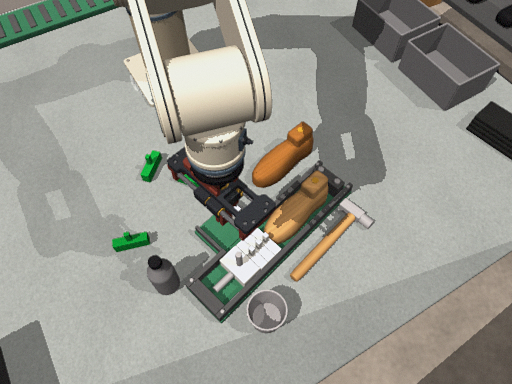

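```bash
python3 - <<'E'
from h import *
a=cv2.cvtColor(cv2.imread("pics/w7.png"),6).astype(np.float32);b=cv2.cvtColor(cv2.imread("pics/w9.png"),6).astype(np.float32)
def sh(n,c0,c1,r0,r1):
    w=cv2.createHanningWindow((c1-c0,r1-r0),cv2.CV_32F)
    print(n,cv2.phaseCorrelate(a[r0:r1,c0:c1].copy(),b[r0:r1,c0:c1].copy(),w))
f=lambda u:int(100+u/2.4)
sh("p3+cheek",140,232,50,105)
sh("hammer",345,400,60,115)
sh("cheek low",140,232,140,180)
sh("packers",238,318,65,142)
sh("jaw",238,310,125,190)
sh("toe",240,312,30,85)
sh("tin",340,400,150,235)
sh("railbolt",222,244,225,250)
sh("railend near low",218,242,150,190)
for k in (7,9):
    s=pickle.load(open(f"s{k}.pkl","rb")); print(s["orientation"],s["tool_pos"],s["dq"])
E
```

```text
p3+cheek ((-0.7871738044421335, -3.9520674504261635), 0.9640985518693924)
hammer ((-0.1497150658586932, -3.5868296705695), 0.6986868537796869)
cheek low ((-0.6653469342301221, -3.348929349762777), 0.7800530339280765)
packers ((0.061708239090393135, -3.656911531039512), 0.8580624631047249)
jaw ((-0.5288792744737663, -3.0007457329782525), 0.9581730167071024)
toe ((-0.35355046788162525, -3.8356401885990508), 0.9993148658010694)
tin ((-0.5668209224291338, -2.8835140627046414), 0.9713196176952786)
railbolt ((-0.6767647768929965, -2.534078951091084), 0.9673629744847616)
railend near low ((-0.08556866506514105, -3.063522322463111), 0.6556797454754512)
[ 0.61  0.79 -0.01  0.  ] [ 652.19 -143.39  327.37] [ 0.   -0.   -0.01 -0.    0.    0.  ]
[ 0.61  0.79 -0.01  0.01] [ 652.18 -143.35  327.34] [ 0.   -0.   -0.01  0.    0.   -0.  ]
```

Between the last two hard pushes, nothing in the jig moved relative to the static parts (≤0.3 mm in the images). The small change in tool reading fits a tilt of about 1° that built up in the tool. The ankle-to-stop distance is 43.2 mm, against the 43 mm expected with the heel touching. The robot is clear of everything, so I'm handing in.

```bash
python3 - <<'E'
from h import *
rep(); print(workorder.sign_off()); print(env.read_state()["time_s"])
E
```

```text
t 37.58 J [-109.99   15.42  328.  ] F [ 0.29 -0.88  0.3 ]
the job is handed in; nothing more can be done
None
the job is handed in; nothing more can be done
```

The shoe last is clamped and I handed the job in at about 37.6 s; no verdict is reported.

**What I did:**
1. I pushed the last home by its ankle block, because its toe was blocking lane 3.
2. I drew the jaw fully back to its hard stop.
3. I slid packers 0, 1 and 2 in by their lugs until each stopped at the far rail. Packer 3 stays in the tray.
4. I pushed the jaw up by its post until it bit, at about 22–23 mm of its 32 mm travel, then pressed it twice more to check.

**Last checks:**
- **Heel:** the ankle centre measured 43.2 mm from the stop face, against 43 mm with the heel touching.
- **Packers:** all three stopped within 0.25 mm of each other at the rail. In the last pictures they lie flat and square, with no visible gaps from the jaw to the toe.
- **Bystanders:** the bottle, tin, hammer and spare last look undisturbed.

**What disagreed:**
- **Jaw reading:** each repeat press of about 26 N read about 0.7 mm further than the one before. Pictures before and after the last press show no movement beyond about 0.3 mm. I put the reading down to a tool tilt of about 1° that built up over the moves. I did not compare pictures for the press before that.
- **Packer ends:** a single camera view put them at y ≈ -41 rather than -42 mm, within calibration error.

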